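Unfold the splashback hook and hang up the turner

ROBOT

A 6-joint arm with a two-finger parallel gripper is mounted at the origin on the work surface. World frame = base frame: x ahead of the robot, y to its left, z up, the work surface at z = 0. Lengths are in m, angles in rad, forces in N, time in s.
With the tool pointing down it reaches from about 0.35 to 0.875 m from the base axis. Payload 4.2 kg.
Tool frame: the origin (TCP) lies where the fingers leave the gripper's body, on its centre line; the fingertips stand 70 mm ahead of it and the grasp point (between the pads) lies 51 mm ahead of it; z points along the fingers, y is the line along which they close (so a half turn about z gives the same grasp; the last joint's range is limited). The gripper opens to 87 mm and grips with 3 to 60 N. Pads are 19 mm wide; open, the fingers measure 117 mm over their backs; the gripper's body (75 mm by 190 mm) begins 51 mm behind the grasp point.
Start: joints at [-1.002, 0.385, 0.008, 0, -1.194, -0.259], TCP at [0.191, -0.595, 0.292] pointing down, gripper open.
Joint ranges: [-3.14, 3.14], [-1.21, 2.06], [-1.07, 1.41], [-3.16, 2.05], [-2.99, -0.16], [-3.1, 3.1]. Speed limits (rad/s): [2.79, 2.79, 3.14, 3.14, 3.14, 3.14].

INTERFACE

Orientations are given as a 3x3 rotation matrix whose columns are the frame's x, y, z axes.
In Python, from cell import manip, viewer, order gives the robot as it stands. The module is installed in compiled form; this text tells all that it offers.
- The arm moves only by the tool send_rows, never from a script. Its argument "plan" is a list of rows, each a list of 3 entries, a list of its own where there are three numbers: the shift along the tool's x, y, z in mm, then the turn, a rotation vector about the tool's x, y, z in degrees, then the closure in counts, from 0 (fully open) to 255 (shut). In form: [[[x, y, z], [rx, ry, rz], claw], ...]. A call has 1 to 12 rows; each row shifts and turns the commanded pose from where the row before left it, along the tool's axes as they then stand; what a row does not reach is not made up. A row lasts 1/10 s, in which the tool goes at most 50 mm and 8.59 degrees, less where a joint would pass 70% of its speed; a pose out of reach is approached as far as the arm can. A call is refused whole if a number of a shift passes 50 or a number of a turn 8.59, either way. A call with a gripper value outside its range is refused whole. The fingers move at their own pace and stop on an object; "squeeze" is the grip in N (left out, the last holds). Time passes only in rows, so rows that do not move let the fingers close. It gives the time, the measured TCP pose, the force, the opening and the grip force at its end, in the units of the state.
- manip.observe(): the state, without advancing time (a new reading comes with each control period).
- viewer.capture(name): name is "side" or "top"; returns (picture, depth): 400x640x3 uint8, blue, green, red; 400x640 float32, m along the optical axis (not along the pixel's ray), 0 where there is no reading.
- viewer.camera_info(name): a dict with "K" (3x3 intrinsics, pixels), "k1" (the pictures are not rectified: a ray, as slopes to the right and down, at radius r is drawn at 1 + k1 r^2 times it, then the intrinsics apply), "world_from_camera" (4x4, takes a point from camera to world coordinates). Camera axes: x right, y up, looking along -z (the intrinsics and any distortion apply to the point x, -y, -z); pixel columns grow to the right and rows downward; lengths in m; the calibration is good to about 2 mm. A picture is of the moment at which its call begins. camera_info takes no time and is no camera call.
- order.job_done(): hands the job in; it is judged then, once.
The state is a dict: "time_s": time; "joint_pos": joint angles; "joint_vel": joint speeds; "joint_efforts": joint torques, N m; "position": TCP position; "tool_rot": TCP orientation; "ft_force": force on the tool from outside, world axes, zero at the start; "ft_torque": the same for the moment, N m; "grip_width": opening from 0.0 (shut) to 1.0 (fully open); "grip_force": force on a finger pad.
Only numpy, scipy, OpenCV 4.12 (cv2) and the standard library are available. Lean on these libraries where they do the work, as an engineer would, in place of code of your own. Each camera call takes 0.05 s, during which the arm holds its last target. There are 200 camera calls.

TASK

Swing the folding hook on the tiled panel fully out, so that it stands straight out from the tiles. Then take the blue turner out of its stand and hang it on the hook by the steel ring at the end of its handle, leaving it hanging freely and still, without disturbing the spice jars and the pepper mill.

Things in the scene. Friction and masses are not known exactly. Their poses are not given: they have to be found in the camera images.
- panel: Fixed upright white-tiled panel, 340 wide (its x), 24 thick (y), 353 high, at the robot's right. Origin: centre of its underside, z up. The working face, 14 from the origin, looks along its +y, to the robot's left. A 44 x 60 plate and two lugs at the hinge reach 25 out. It rises 100 above the hook: a gripper pointing straight down at the folded hook would strike it, so lean the gripper away.
- hook (a joint): Swing of the folding hook about its upright hinge, rad: 0 = folded, bar parallel to the face and about 20 off it, pointing along the panel's +x; 1.571 (end stop) = fully out, bar pointing along the panel's +y. Opens anticlockwise seen from above. Stiff hinge (0.1 N m), stays where it is left; starts folded or nearly so (0 to 0.3).
- hook_hinge (a point): Point on the upright hinge axis at the height of the bar's centre line, 235 above the counter, 20 off the tiled face. Axes as the panel's.
- hook_tip (a point): Top of the hook's upturned end: an upright round red peg, 8 in diameter, at the bar's free end, its axis 70 from the hinge axis. Its top (this point) is 17 above the bar's centre line; 13.5 of it stands clear above the bar. Being round it can turn between fingers that pinch it as the hook swings.
- hook_seat (a point): Point on the centre line of the hook's dark steel bar (level, round, 7 in diameter), 45 from the hinge axis and 25 short of the red peg's axis; moves with the hook. Its x axis points along the bar towards the red peg, its z up.
- turner: Turner: blue blade 70 wide (its x), 6 thick (y), 65 high; wooden handle 18 wide (x), 10 thick (y), from 74 to 168 above the blade's lower edge; then a steel ring. Origin: middle of the blade's lower edge, z along the handle to the ring; front and back alike. About 0.11 kg. Starts in the stand, blade down, upright or leaning up to 5 degrees.
- turner_eye (a point): Centre of the hanging ring at the end of the turner's handle, 193 from the turner's origin along its z. The ring is made of 8 thick round wire, opening 33 in diameter, 50 outside; its opening faces along the turner's y. Hung up and at rest, this point is about 13 below the bar's centre line. Axes as the turner's.
- stand: Fixed black stand: base 120 x 70 x 5, on it a slotted socket 86 long (x), 19 wide (y), 46 high. The slot is 76 x 9, open at the top, its floor 5 above the counter. Origin: centre of the underside; z up.
- green_jar: Loose spice jar, green with black cap, 45 in diameter, 100 high, origin at the centre of its underside. To be left alone.
- orange_jar: Loose spice jar, orange with black cap, 45 in diameter, 100 high, origin at the centre of its underside. To be left alone.
- mill: Loose dark wooden pepper mill, 54 in diameter, 145 high, origin at the centre of its underside. To be left alone.

How it is judged:
By the outcome, as a careful person would: the job done as asked, in the order asked, and still so for the second after the job is handed in, with the robot touching nothing.
It also fails if it takes over 70 s, if anything falls off the work surface, if the arm or the gripper's body presses on something with over 40 N, if the wrist force passes 120 N, or if a joint passes its speed limit or range.

## Working session

There is one attempt and no reset: what is moved stays moved. The work goes in short steps, Python scripts to look and compute and a tool call to move; the robot and the scene stay as the last step left them, time stands still between calls to the robot, and variables do not carry over. Pictures are saved under pics/ and viewed, at most 13 in all, crops included, and the job is handed in when it is done.

Besides the shell and the picture viewer there is one more tool, called after ">>>" as a command line: name --argument value ..., lists and objects as JSON in quotes. send_rows: Moves the arm, as the interface text tells. Its arguments: {"type":"object","properties":{"plan":{"type":"array"},"squeeze":{"type":"number"}},"required":["plan"]}

```bash
mkdir -p pics
cat > h.py <<'E'
import numpy as np, cv2
from cell import manip, viewer, order
def cap(n,save=None):
    im,d=viewer.capture(n); im=np.array(im); d=np.array(d)
    if save: cv2.imwrite('pics/'+save,im)
    return im,d
def pts(n,d):
    "world xyz for every pixel"
    c=viewer.camera_info(n); K=np.array(c['K']); T=np.array(c['world_from_camera'])
    v,u=np.mgrid[0:400,0:640].astype(float)
    s=np.stack([(u-K[0,2])/K[0,0],(v-K[1,2])/K[1,1]],-1); p=s.copy()
    for _ in range(10): p=s/(1+c['k1']*(p**2).sum(-1,keepdims=True))
    P=np.stack([p[...,0]*d,-p[...,1]*d,-d],-1)
    return P@T[:3,:3].T+T[:3,3]
E
python3 - <<'E'
from h import *
for n in('side','top'):
    im,d=cap(n,n+'0.png'); c=viewer.camera_info(n); print(n,np.round(c['K'],1).tolist(),c['k1'],np.round(c['world_from_camera'],3).tolist(), (d>0).mean())
s=manip.observe(); print({k:np.round(v,3).tolist() for k,v in s.items()})
E
```

```text
side [[366.0, 0.0, 319.2], [0.0, 366.0, 196.8], [0.0, 0.0, 1.0]] -0.0480728236491027 [[-0.879, 0.359, -0.313, 0.416], [-0.476, -0.65, 0.593, 0.44], [0.01, 0.67, 0.742, 0.746], [0.0, 0.0, 0.0, 1.0]] 0.99586328125
top [[371.2, 0.0, 318.2], [0.0, 371.2, 203.2], [0.0, 0.0, 1.0]] -0.08496346421297771 [[-0.022, 0.975, -0.223, 0.444], [-1.0, -0.021, 0.009, -0.024], [0.004, 0.223, 0.975, 1.028], [0.0, 0.0, 0.0, 1.0]] 0.995921875
{'time_s': 0.1, 'joint_pos': [-1.002, 0.386, 0.007, -0.0, -1.194, -0.259], 'joint_vel': [0.001, -0.002, 0.004, 0.001, -0.001, -0.0], 'joint_efforts': [-0.0, -39.169, 18.794, 4.232, 0.013, -0.0], 'position': [0.19, -0.595, 0.291], 'tool_rot': [[-0.952, -0.305, -0.001], [-0.305, 0.952, 0.002], [0.0, 0.002, -1.0]], 'ft_force': [-0.214, -0.497, 0.172], 'ft_torque': [0.032, 0.028, -0.007], 'grip_force': 0.0, 'grip_width': 1.0}
```

View pics/side0.png

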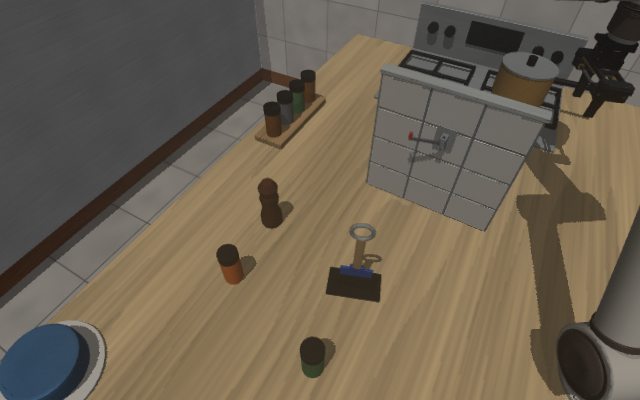

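View pics/top0.png

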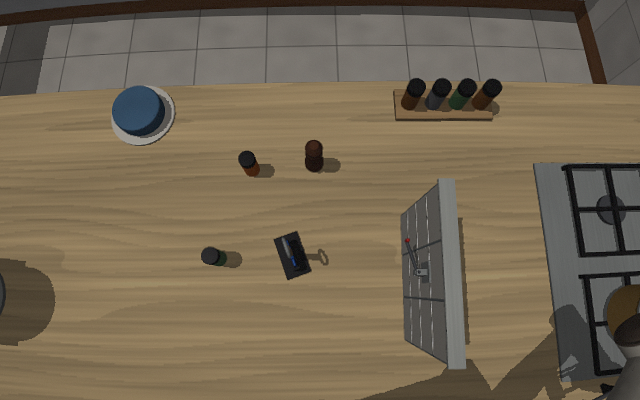

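The side view shows the red peg at (411,136), the hinge at (443,140), the turner ring at (362,232), and the stand at (355,285). The top view shows the peg at (407,240), the hinge at (421,271), and the stand at (292,255). Next I'll measure these.

```bash
cat > m.py <<'E'
from h import *
def masks(im,P):
    hsv=cv2.cvtColor(im,cv2.COLOR_BGR2HSV); H,S,V=[hsv[...,i].astype(int) for i in range(3)]
    return H,S,V
r=lambda a:np.round(np.asarray(a)*1000).astype(int).tolist()
if __name__=='__main__':
  for n in('side','top'):
    im,d=cap(n); P=pts(n,d); H,S,V=masks(im,P); z=P[...,2]
    red=((H<8)|(H>172))&(S>130)&(P[...,1]<-0.1)&(z>.15)&(z<.32)&(P[...,0]<.6)&(P[...,1]>-.35)
    print(n,'red',red.sum(),r(P[red].mean(0)),r(P[red].min(0)),r(P[red].max(0)))
    top=(z>.34)&(z<.365)&(P[...,1]<-.15)&(P[...,0]<.7)&(P[...,0]>.25)&(P[...,1]>-.45)
    if top.sum()>20:
        q=P[top][:,:2].astype(np.float32); (c,s,a)=cv2.minAreaRect(q); print('paneltop',c,s,a,r(P[top].mean(0)),cv2.fitLine(q,cv2.DIST_HUBER,0,.01,.01).ravel())
    face=(z>.05)&(z<.33)&(P[...,1]<-.17)&(P[...,1]>-.35)&(P[...,0]<.7)&(P[...,0]>.2)&(V>90)&(S<50)
    q=P[face]
    A=np.c_[q[:,0],q[:,2],np.ones(len(q))]; k=None; w=np.ones(len(q),bool)
    for _ in range(6):
        k=np.linalg.lstsq(A[w],q[w,1],rcond=None)[0]; w=abs(A@k-q[:,1])<.004
    print('face y=',k,'n',w.sum(),'x',q[w,0].min(),q[w,0].max(),'z',q[w,2].min(),q[w,2].max())
    reg=(abs(P[...,0]-.37)<.25)&(P[...,1]>-.15)&(P[...,1]<.3)
    for nm,m in dict(ring=reg&(z>.15)&(P[...,1]<.15)&(P[...,0]<.55),
        blue=reg&(H>100)&(H<130)&(S>90)&(z>.03), sock=reg&(V<60)&(z>.04)&(z<.065),base=reg&(V<60)&(z<.012)&(z>.002)).items():
        nl,L,st,ce=cv2.connectedComponentsWithStats(m.astype(np.uint8))
        for i in range(1,nl):
            if st[i,4]>15:
                q=P[L==i]; print(nm,st[i].tolist(),'mean',r(q.mean(0)),'min',r(q.min(0)),'max',r(q.max(0)),[np.round(x,3) for x in cv2.minAreaRect(q[:,:2].astype(np.float32))])
    cv2.imwrite('pics/z%s.png'%n,im[200:300,300:400].repeat(6,0).repeat(6,1) if n=='side' else im[215:295,255:345].repeat(6,0).repeat(6,1))
E
python3 m.py
```

```text
side red 18 [539, -216, 246] [537, -221, 237] [543, -212, 252]
paneltop (0.47167736291885376, -0.27088984847068787) (0.038331326097249985, 0.3471578359603882) 88.17130279541016 [461, -265, 351] [ 0.9991482  -0.04126611  0.51406986 -0.263405  ]
face y= [-0.03235254  0.00296517 -0.2434964 ] n 12610 x 0.3026318248536804 0.6390885480386732 z 0.050128500560992384 0.32999108704842695
ring [561, 205, 79, 187, 5964] mean [148, 56, 253] min [120, -28, 150] max [187, 122, 400] [array([0.151, 0.046]), array([0.041, 0.164]), np.float64(28.809)]
ring [353, 223, 23, 27, 290] mean [532, 43, 191] min [512, 34, 150] max [550, 51, 224] [array([0.532, 0.041]), array([0.04 , 0.011]), np.float64(22.654)]
blue [340, 264, 32, 14, 228] mean [535, 44, 61] min [504, 32, 44] max [567, 55, 81] [array([0.536, 0.043]), array([0.066, 0.007]), np.float64(17.542)]
sock [336, 268, 40, 15, 187] mean [531, 46, 45] min [491, 20, 40] max [577, 64, 65] [array([0.535, 0.043]), array([0.086, 0.02 ]), np.float64(20.105)]
base [326, 268, 55, 34, 807] mean [533, 55, 6] min [471, -7, 2] max [601, 93, 12] [array([0.536, 0.043]),
[... 486 characters left out ...]
[511, 32, 168] max [549, 50, 225] [array([0.531, 0.04 ]), array([0.042, 0.009]), np.float64(17.908)]
blue [290, 255, 7, 12, 41] mean [513, 35, 74] min [500, 29, 42] max [529, 42, 201] [array([0.514, 0.036]), array([0.028, 0.01 ]), np.float64(18.18)]
sock [286, 238, 14, 32, 99] mean [529, 37, 46] min [494, 21, 42] max [577, 55, 65] [array([0.535, 0.042]), array([0.086, 0.019]), np.float64(18.453)]
sock [215, 251, 9, 15, 34] mean [524, 228, 53] min [508, 223, 41] max [545, 243, 65] [array([0.524, 0.23 ]), array([0.014, 0.04 ]), np.float64(69.615)]
base [274, 232, 37, 48, 707] mean [531, 41, 5] min [470, -7, 2] max [598, 92, 11] [array([0.535, 0.042]), array([0.117, 0.069]), np.float64(19.041)]
```

View pics/zside.png

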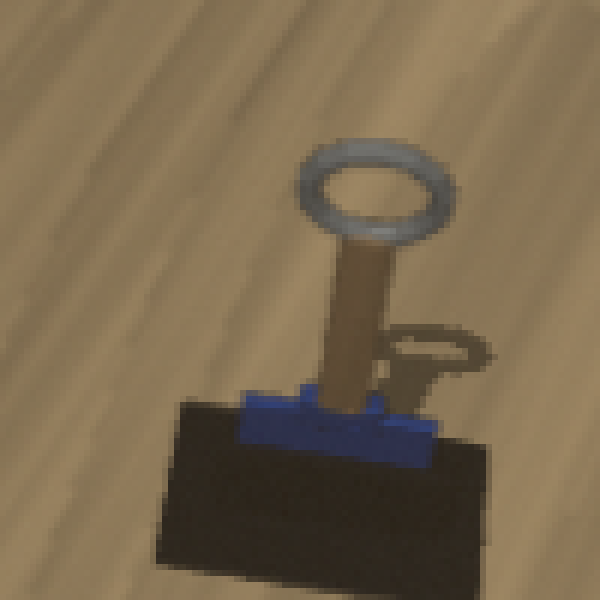

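View pics/ztop.png

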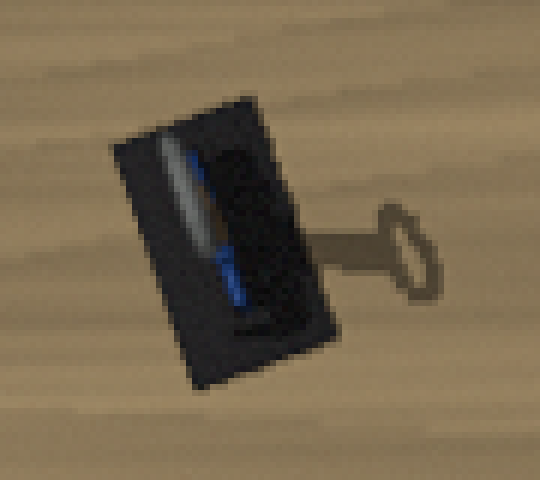

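```bash
cat > g.py <<'E'
from h import *
from scipy.spatial.transform import Rotation as Ro
HX=np.array([.9995,-.032,0]); HY=np.array([.032,.9995,0]); HINGE=np.array([.473,-.237,.235])
def rot(xdir,t,s=-1):
    "tool y along s*xdir, tool z down and against ydir, t deg off vertical"
    xd=np.array(xdir)/np.linalg.norm(xdir); yd=np.cross([0,0,1],xd); t=np.radians(t)
    z=-np.sin(t)*yd-np.cos(t)*np.array([0,0,1]); y=s*xd
    return np.stack([np.cross(y,z),y,z],1)
def go(R,grasp,R0=None,p0=None):
    s=manip.observe(); R0=np.array(s['tool_rot']) if R0 is None else R0; p0=np.array(s['position']) if p0 is None else p0
    rv=np.degrees(Ro.from_matrix(R0.T@R).as_rotvec()); tcp=np.array(grasp)-.051*R[:,2]
    print('turn(tool)',np.round(rv,1),'norm %.1f'%np.linalg.norm(rv),'then shift(new tool) mm',np.round(R.T@(tcp-p0)*1000,1),'world',np.round((tcp-p0)*1000,1))
def st():
    s=manip.observe(); print(round(s['time_s'],2),'J',np.round(s['joint_pos'],2),'tcp',np.round(s['position'],4),'F',np.round(s['ft_force'],1),'w',s['grip_width'],s['grip_force']); print('grasp',np.round(np.array(s['position'])+.051*np.array(s['tool_rot'])[:,2],4))
E
python3 -c "
from g import *
for s in(1,-1): go(rot(HX,45,s),[.53,-.15,.4])"
```

```text
turn(tool) [ 42.8 -30.2 103.1] norm 115.7 then shift(new tool) mm [ 245.5  325.1 -449.8] world [340.7 481.  144.5]
turn(tool) [ 27.6  39.1 -66.6] norm 82.0 then shift(new tool) mm [-245.5 -325.1 -449.8] world [340.7 481.  144.5]
```

>>> send_rows --plan '[[[0,0,-50],[0,0,0],120],[[0,0,-50],[0,0,0],120],[[0,0,-50],[0,0,0],120],[[0,0,-50],[0,0,0],120],[[-35,33,0],[0,0,0],120],[[-35,33,0],[0,0,0],120],[[-35,33,0],[0,0,0],120],[[-35,33,0],[0,0,0],120],[[-35,33,0],[0,0,0],120],[[-35,33,0],[0,0,0],120],[[-35,33,0],[0,0,0],120],[[-35,33,0],[0,0,0],120]]' --squeeze 15

```text
time_s: 1.4
position: [0.377, -0.2565, 0.4923]
tool_rot: [[-0.952, -0.305, 0.001], [-0.305, 0.952, 0.0], [-0.001, -0.0, -1.0]]
ft_force: [1.7, -0.4, -0.1]
grip_width: 0.524
grip_force: 0.0
```

>>> send_rows --plan '[[[-35,33,0],[0,0,0],120],[[-35,33,0],[0,0,0],120],[[-35,33,0],[0,0,0],120],[[-35,33,0],[0,0,0],120],[[-35,33,0],[0,0,0],120],[[0,0,0],[2.76,3.91,-6.66],120],[[0,0,0],[2.76,3.91,-6.66],120],[[0,0,0],[2.76,3.91,-6.66],120],[[0,0,0],[2.76,3.91,-6.66],120],[[0,0,0],[2.76,3.91,-6.66],120],[[0,0,0],[2.76,3.91,-6.66],120],[[0,0,0],[2.76,3.91,-6.66],120]]'

```text
time_s: 2.6
position: [0.4933, -0.0477, 0.492]
tool_rot: [[-0.372, -0.92, -0.121], [-0.762, 0.377, -0.527], [0.531, -0.103, -0.841]]
ft_force: [0.0, -1.5, -0.0]
grip_width: 0.532
grip_force: 0.0
```

>>> send_rows --plan '[[[0,0,0],[2.76,3.91,-6.66],120],[[0,0,0],[2.76,3.91,-6.66],120],[[0,0,0],[2.76,3.91,-6.66],120],[[0,0,0],[0,0,0],120],[[0,0,0],[0,0,0],120]]'

```text
time_s: 3.1
position: [0.493, -0.0479, 0.4922]
tool_rot: [[-0.024, -0.999, -0.023], [-0.707, 0.034, -0.706], [0.706, -0.001, -0.708]]
ft_force: [0.4, -0.2, 1.1]
grip_width: 0.532
grip_force: 0.0
```

```bash
python3 -c "
from g import *
st()
R=rot(HX,45)
g=np.array([.540,-.219+.0067,.263])
go(R,g+[0,.03,.05]); go(R,g)
from m import masks,r
for n in('side','top'):
    im,d=cap(n,n+'1.png'); P=pts(n,d); H,S,V=masks(im,P); z=P[...,2]
    red=((H<8)|(H>172))&(S>130)&(z>.2)&(z<.3)&(P[...,1]<-.12)&(P[...,1]>-.3)&(P[...,0]<.65)
    print(red.sum(),r(P[red].mean(0)) if red.any() else 0)
"
```

```text
3.1 J [ 0.48  0.12 -0.25  0.66 -1.64 -0.62] tcp [ 0.493  -0.0479  0.4922] F [ 0.4 -0.2  1.1] w 0.5319554378832696 0.0
grasp [ 0.4918 -0.0839  0.4561]
turn(tool) [ 0.   0.1 -0.1] norm 0.1 then shift(new tool) mm [-32.8 -51.3 169.7] world [  48.2  -98.4 -143.1]
turn(tool) [ 0.   0.1 -0.1] norm 0.1 then shift(new tool) mm [-46.9 -52.3 226.2] world [  48.2 -128.4 -193.1]
0 0
13 [539, -217, 249]
```

>>> send_rows --plan '[[[-5.5,-8.5,28],[0,0,0],120],[[-5.5,-8.5,28],[0,0,0],120],[[-5.5,-8.5,28],[0,0,0],120],[[-5.5,-8.5,28],[0,0,0],120],[[-5.5,-8.5,28],[0,0,0],120],[[-5.5,-8.5,28],[0,0,0],120],[[0,0,0],[0,0,0],120],[[0,0,0],[0,0,0],120]]'

```text
time_s: 4.0
position: [0.5415, -0.1454, 0.3507]
tool_rot: [[-0.024, -0.999, -0.023], [-0.706, 0.033, -0.707], [0.708, -0.001, -0.707]]
ft_force: [0.5, 0.3, 0.4]
grip_width: 0.53
grip_force: 0.0
```

```bash
python3 -c "
from g import *
st()
g=np.array([.540,-.219+.0067,.263]);go(rot(HX,45),g)
a,_=cap('side');b,_=cap('top')
cv2.imwrite('pics/c2.png',np.hstack([cv2.resize(a[80:200,370:480],None,fx=3.6,fy=4),cv2.resize(b[190:310,370:460],None,fx=4,fy=4)]))
"
```

```text
4.0 J [ 0.25  0.25 -0.46  0.8  -1.25 -0.7 ] tcp [ 0.5415 -0.1454  0.3507] F [0.5 0.3 0.4] w 0.5295911771489171 0.0
grasp [ 0.5403 -0.1815  0.3147]
turn(tool) [ 0.  -0.  -0.1] norm 0.1 then shift(new tool) mm [-14.7  -0.7  58.3] world [ -0.3 -30.8 -51.7]
```

View pics/c2.png

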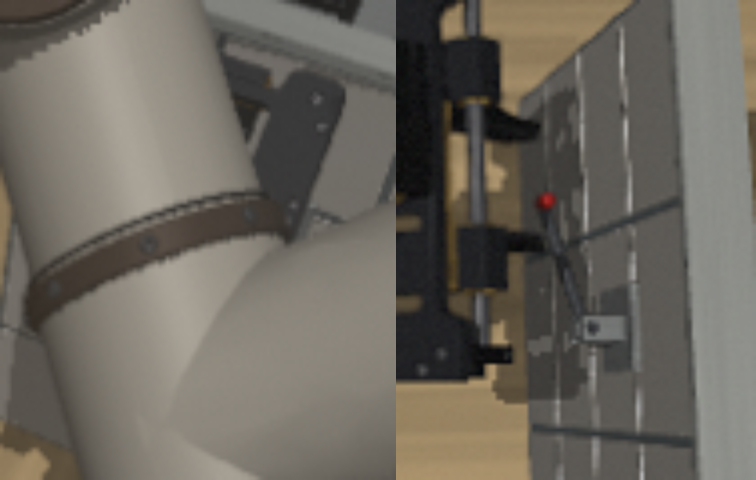

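The top crop shows the peg at (545,200), between the two finger ends and centred closely enough. I'll advance and close.

>>> send_rows --plan '[[[-4,0,15],[0,0,0],120],[[-4,0,15],[0,0,0],120],[[-4,0,15],[0,0,0],120],[[-3,0,13],[0,0,0],120],[[0,0,0],[0,0,0],120],[[0,0,0],[0,0,0],255],[[0,0,0],[0,0,0],255],[[0,0,0],[0,0,0],255],[[0,0,0],[0,0,0],255],[[0,0,0],[0,0,0],255],[[0,0,0],[0,0,0],255],[[0,0,0],[0,0,0],255]]'

```text
time_s: 5.3
position: [0.5415, -0.1748, 0.2989]
tool_rot: [[-0.022, -1.0, -0.019], [-0.707, 0.029, -0.706], [0.707, -0.003, -0.708]]
ft_force: [4.6, -0.5, -1.3]
grip_width: 0.07
grip_force: 15.0
```

```bash
python3 -c "
from g import *
st()"
```

```text
5.3 J [ 0.17  0.3  -0.55  0.88 -1.12 -0.77] tcp [ 0.5415 -0.1748  0.2989] F [ 4.6 -0.5 -1.3] w 0.07016286253866486 15.000240504741669
grasp [ 0.5405 -0.2108  0.2628]
```

>>> send_rows --plan '[[[-5.9,3.2,-5.9],[0,0,0],255],[[-5.5,4.2,-5.5],[0,0,0],255],[[-5.1,5.1,-5.1],[0,0,0],255],[[-4.6,6,-4.6],[0,0,0],255],[[-4,6.8,-4],[0,0,0],255],[[0,0,0],[0,0,0],255]]'

```text
time_s: 5.9
position: [0.5175, -0.1372, 0.2988]
tool_rot: [[-0.021, -1.0, -0.016], [-0.709, 0.026, -0.705], [0.705, -0.004, -0.709]]
ft_force: [4.6, 6.2, -0.8]
grip_width: 0.066
grip_force: 15.0
```

```bash
python3 -c "
from g import *
st()"
```

```text
5.9 J [ 0.26  0.26 -0.59  0.83 -1.16 -0.82] tcp [ 0.5175 -0.1372  0.2988] F [ 4.6  6.2 -0.8] w 0.06643057913225726 14.986759275197983
grasp [ 0.5167 -0.1732  0.2626]
```

>>> send_rows --plan '[[[-3.4,7.5,-3.4],[0,0,0],255],[[-2.7,8,-2.7],[0,0,0],255],[[-2,8.4,-2],[0,0,0],255],[[-1.2,8.7,-1.2],[0,0,0],255],[[-0.4,8.9,-0.4],[0,0,0],255],[[0,2,0],[0,0,0],255],[[0,0,0],[0,0,0],255]]'

```text
time_s: 6.6
position: [0.4757, -0.1216, 0.299]
tool_rot: [[-0.022, -1.0, -0.013], [-0.71, 0.025, -0.704], [0.704, -0.007, -0.711]]
ft_force: [3.9, 8.0, -0.6]
grip_width: 0.064
grip_force: 15.0
```

```bash
python3 -c "
from g import *
st()
a,_=cap('side');b,_=cap('top')
cv2.imwrite('pics/c3.png',np.hstack([cv2.resize(a[80:200,370:480],None,fx=3.6,fy=4),cv2.resize(b[190:310,370:460],None,fx=4,fy=4)]))
"
```

```text
6.6 J [ 0.33  0.19 -0.68  0.8  -1.17 -0.86] tcp [ 0.4757 -0.1216  0.299 ] F [ 3.9  8.  -0.6] w 0.06416838253177667 14.985994398593903
grasp [ 0.4751 -0.1575  0.2627]
```

View pics/c3.png

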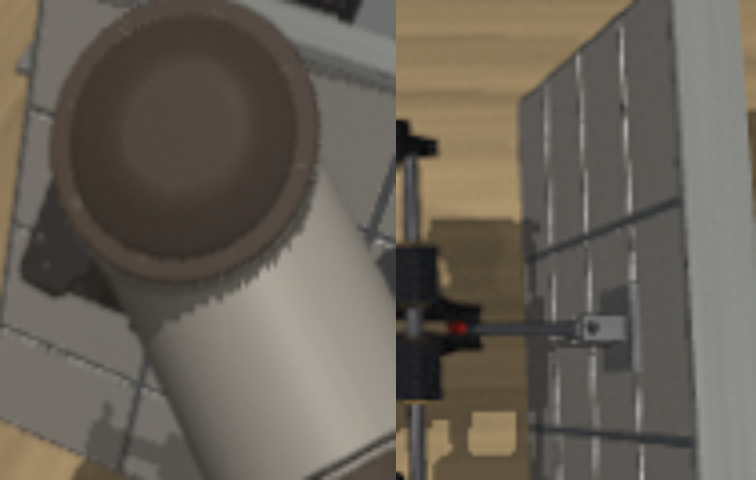

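The hook now stands nearly straight out, with the peg at (457,328) and the hinge at (600,327). I'll push on lightly to confirm the end stop.

>>> send_rows --plan '[[[0,3,0],[0,0,0],255],[[0,0,0],[0,0,0],255],[[0,0,0],[0,0,0],255]]'

```text
time_s: 7.0
position: [0.475, -0.1212, 0.2993]
tool_rot: [[-0.023, -1.0, -0.008], [-0.711, 0.022, -0.703], [0.703, -0.01, -0.711]]
ft_force: [13.7, 1.0, -3.7]
grip_width: 0.063
grip_force: 15.0
```

>>> send_rows --plan '[[[0,2,0],[0,0,0],255],[[0,0,0],[0,0,0],255],[[0,0,0],[0,0,0],255]]'

```text
time_s: 7.3
position: [0.4745, -0.121, 0.2995]
tool_rot: [[-0.023, -1.0, -0.005], [-0.712, 0.02, -0.702], [0.702, -0.012, -0.712]]
ft_force: [20.8, -6.1, -7.0]
grip_width: 0.067
grip_force: 15.0
```

>>> send_rows --plan '[[[0,-4,0],[0,0,0],255],[[0,0,0],[0,0,0],255],[[0,0,0],[0,0,0],150],[[0,0,0],[0,0,0],150],[[0,0,0],[0,0,0],150],[[0,0,0],[0,0,0],150],[[0,0,-20],[0,0,0],150],[[0,0,-40],[0,0,0],120],[[0,0,-40],[0,0,0],120],[[0,0,-40],[0,0,0],120],[[0,0,-40],[0,0,0],120],[[0,0,0],[0,0,0],120]]'

```text
time_s: 8.5
position: [0.477, 0.0056, 0.4291]
tool_rot: [[-0.024, -1.0, -0.016], [-0.708, 0.028, -0.706], [0.706, -0.006, -0.709]]
ft_force: [-0.3, 0.1, 0.1]
grip_width: 0.524
grip_force: 0.0
```

```bash
python3 -c "
from g import *
from m import masks,r
st()
for n in('top','side'):
    im,d=cap(n,n+'4.png'); P=pts(n,d); H,S,V=masks(im,P); z=P[...,2]
    red=((H<8)|(H>172))&(S>130)&(z>.2)&(z<.3)&(P[...,1]<-.12)&(P[...,1]>-.3)&(P[...,0]<.65)
    print(n,red.sum(),r(P[red].mean(0)) if red.any() else 0)
    bar=(z>.228)&(z<.245)&(P[...,1]>-.232)&(P[...,1]<-.175)&(abs(P[...,0]-.474)<.04)&~red
    if bar.sum()>5: print('bar',bar.sum(),r(P[bar].mean(0)),cv2.fitLine(P[bar][:,:2].astype(np.float32),cv2.DIST_HUBER,0,.01,.01).ravel())
    ring=(z>.19)&(z<.235)&(abs(P[...,0]-.532)<.06)&(abs(P[...,1]-.04)<.04)
    if ring.sum()>5: print('ring',ring.sum(),r(P[ring].mean(0)),cv2.minAreaRect(P[ring][:,:2].astype(np.float32)))
    han=(z>.085)&(z<.165)&(abs(P[...,0]-.532)<.06)&(abs(P[...,1]-.04)<.04)&(H<30)
    if han.sum()>5: print('handle',han.sum(),r(P[han].mean(0)))
sd=np.array([np.cos(np.radians(18.5)),np.sin(np.radians(18.5)),0]);R=rot(sd,57)
yd=np.cross([0,0,1],sd)
g=np.array([.5335,.0415,.118])
print(g+yd*.1*np.sin(1)); go(R,g-R[:,2]*.10+[0,0,.0]); go(R,g)
"
```

```text
8.5 J [ 0.6   0.14 -0.36  0.61 -1.59 -0.79] tcp [0.477  0.0056 0.4291] F [-0.3  0.1  0.1] w 0.524142507519592 0.0
grasp [ 0.4762 -0.0304  0.393 ]
top 15 [474, -167, 247]
bar 99 [473, -203, 237] [ 0.07149964  0.99744064  0.47338748 -0.20067272]
side 0 0
ring 165 [535, 43, 212] ((0.5347084403038025, 0.04262241721153259), (0.04754474014043808, 0.008074119687080383), 19.158756256103516)
handle 198 [534, 46, 127]
[0.50679973 0.12129868 0.118     ]
turn(tool) [ 15.8  11.9 -12.8] norm 23.6 then shift(new tool) mm [-267.6  -67.1    1.6] world [  17.8  158.2 -225.3]
turn(tool) [ 15.8  11.9 -12.8] norm 23.6 then shift(new tool) mm [-267.6  -67.1  101.6] world [  44.5   78.7 -279.8]
```

>>> send_rows --plan '[[[0,0,-20],[5.3,4,-4.3],120],[[0,0,-20],[5.3,4,-4.3],120],[[0,0,0],[5.3,4,-4.3],120],[[-40,-10,0],[0,0,0],120],[[-40,-10,0],[0,0,0],120],[[-40,-10,0],[0,0,0],120],[[-40,-10,0],[0,0,0],120],[[-40,-10,0],[0,0,0],120],[[-40,-10,0],[0,0,0],120],[[0,0,0],[0,0,0],120],[[0,0,0],[0,0,0],120]]'

```text
time_s: 9.7
position: [0.4896, 0.1736, 0.2503]
tool_rot: [[0.176, -0.948, 0.265], [-0.511, -0.318, -0.799], [0.842, 0.005, -0.54]]
ft_force: [0.5, -0.4, 0.4]
grip_width: 0.533
grip_force: 0.0
```

```bash
python3 -c "
from g import *
st()
sd=np.array([np.cos(np.radians(18.5)),np.sin(np.radians(18.5)),0]);R=rot(sd,57)
g=np.array([.534,.0425,.118])
go(R,g)
a,_=cap('side');b,_=cap('top')
cv2.imwrite('pics/c5.png',np.hstack([cv2.resize(a[180:340,270:430],None,fx=2.4,fy=2.4),cv2.resize(b[200:310,200:310],None,fx=3.5,fy=3.5)[:384]]))
"
```

```text
9.7 J [ 0.9   0.42 -0.6   0.8  -1.35 -1.1 ] tcp [0.4896 0.1736 0.2503] F [ 0.5 -0.4  0.4] w 0.5328441246729376 0.0
grasp [0.5031 0.1329 0.2228]
turn(tool) [ 0.1 -0.3  0.3] norm 0.4 then shift(new tool) mm [-35.6  -0.5 137.2] world [  30.8  -90.6 -104.5]
```

View pics/c5.png

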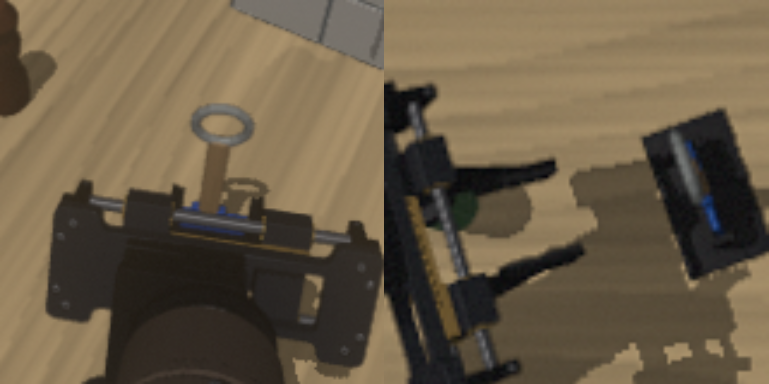

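The gripper's opening is centred on the turner in both views, and the green jar is well below the body. I'll go in and grip.

>>> send_rows --plan '[[[-35.5,-0.5,10],[0,0,0],120],[[0,0,32],[0,0,0],120],[[0,0,32],[0,0,0],120],[[0,0,32],[0,0,0],120],[[0,0,31],[0,0,0],120],[[0,0,0],[0,0,0],120],[[0,0,0],[0,0,0],255],[[0,0,0],[0,0,0],255],[[0,0,0],[0,0,0],255],[[0,0,0],[0,0,0],255],[[0,0,0],[0,0,0],255],[[0,0,0],[0,0,0],255]]' --squeeze 40

```text
time_s: 11.0
position: [0.5213, 0.0849, 0.1476]
tool_rot: [[0.174, -0.947, 0.269], [-0.514, -0.321, -0.796], [0.84, 0.0, -0.542]]
ft_force: [0.4, 0.4, 2.0]
grip_width: 0.202
grip_force: 40.0
```

```bash
python3 -c "
from g import *
st()
R=rot(HX,57)
R0=np.array(manip.observe()['tool_rot'])
print('up 150mm in tool', np.round(R0.T@[0,0,150],1))"
```

```text
11.0 J [ 0.68  0.53 -0.79  1.08 -1.1  -1.3 ] tcp [0.5213 0.0849 0.1476] F [0.4 0.4 2. ] w 0.20241088883488415 39.99866916798055
grasp [0.535  0.0443 0.12  ]
up 150mm in tool [126.    0.  -81.3]
```

>>> send_rows --plan '[[[8.4,0,-5.4],[0,0,0],255],[[16.8,0,-10.8],[0,0,0],255],[[16.8,0,-10.8],[0,0,0],255],[[16.8,0,-10.8],[0,0,0],255],[[16.8,0,-10.8],[0,0,0],255],[[16.8,0,-10.8],[0,0,0],255],[[16.8,0,-10.8],[0,0,0],255],[[16.8,0,-10.8],[0,0,0],255],[[16.8,0,-10.8],[0,0,0],255],[[0,0,0],[0,0,0],255],[[0,0,0],[0,0,0],255]]'

```text
time_s: 12.1
position: [0.5208, 0.0837, 0.3166]
tool_rot: [[0.174, -0.948, 0.267], [-0.515, -0.319, -0.796], [0.839, 0.001, -0.544]]
ft_force: [-0.6, -0.1, -2.4]
grip_width: 0.197
grip_force: 40.0
```

```bash
cat > ring.py <<'E'
from g import *
from m import r
def ring():
    s=manip.observe(); R=np.array(s['tool_rot']); g=np.array(s['position'])+.051*R[:,2]
    for n in('side','top'):
        im,d=cap(n); P=pts(n,d); q=P-g
        S=cv2.cvtColor(im,cv2.COLOR_BGR2HSV)[...,1]
        m=(q[...,2]>.045)&(q[...,2]<.16)&(np.hypot(q[...,0],q[...,1])<.05)&(S<70)&((q@R[:,2])>-.05)
        m=cv2.morphologyEx(m.astype(np.uint8),cv2.MORPH_OPEN,np.ones((2,2),np.uint8))
        if m.sum()<10: print(n,'none'); continue
        X=P[m>0]; c,sz,a=cv2.minAreaRect(X[:,:2].astype(np.float32))
        k=cv2.fitLine(X[:,:2].astype(np.float32),cv2.DIST_HUBER,0,.01,.01).ravel()
        print(n,m.sum(),'min',r(X.min(0)),'max',r(X.max(0)),'rect c',np.round(c,4),np.round(sz,3),'yaw',np.round(np.degrees(np.arctan(k[1]/k[0])),1))
    print('grasp',np.round(g,4))
if __name__=='__main__': st(); ring()
E
python3 ring.py; python3 -c "
from g import *
go(rot(HX,57),[.474,-.08,.26])"
```

```text
12.1 J [ 0.72  0.3  -0.62  0.92 -1.34 -0.95] tcp [0.5208 0.0837 0.3166] F [-0.6 -0.1 -2.4] w 0.197292989346027 39.998560231179
grasp [0.5344 0.0431 0.2888]
side 237 min [511, -348, -1] max [681, 51, 384] rect c [ 0.5831 -0.1591] [0.075 0.419] yaw -81.4
top 65 min [511, 30, -3] max [617, 81, 387] rect c [0.5652 0.0541] [0.116 0.011] yaw 21.7
grasp [0.5344 0.0431 0.2888]
turn(tool) [-17.1  -0.2  11.3] norm 20.5 then shift(new tool) mm [ 43.   41.5 117.8] world [ -45.4 -120.8  -28. ]
```

>>> send_rows --plan '[[[0,0,0],[-5.7,0,3.8],255],[[0,0,0],[-5.7,0,3.8],255],[[0,0,0],[-5.7,-0.2,3.7],255],[[-1.5,8.3,25],[0,0,0],255],[[-1.5,8.3,25],[0,0,0],255],[[-1.5,8.3,25],[0,0,0],255],[[-1.5,8.3,25],[0,0,0],255],[[-1.5,8.3,25],[0,0,0],255],[[0,0,25],[0,0,0],255],[[0,0,0],[0,0,0],255],[[0,0,0],[0,0,0],255]]'

```text
time_s: 13.3
position: [0.4761, -0.0364, 0.2283]
tool_rot: [[-0.019, -0.999, -0.027], [-0.545, 0.033, -0.838], [0.838, -0.001, -0.545]]
ft_force: [-0.2, -0.1, -0.7]
grip_width: 0.204
grip_force: 40.0
```

```bash
sed -i '/morphologyEx/d; s/ m=(q/ m=(d>0)\&(q/' ring.py
python3 ring.py; python3 -c "
from g import *
go(rot(HX,57),[.474,-.08,.20])
a,_=cap('side');b,_=cap('top')
cv2.imwrite('pics/c6.png',np.hstack([cv2.resize(a[80:220,350:490],None,fx=2.8,fy=2.8),cv2.resize(b[190:330,320:460],None,fx=2.8,fy=2.8)]))
"
```

```text
13.3 J [ 0.54  0.38 -0.74  0.83 -1.27 -1.18] tcp [ 0.4761 -0.0364  0.2283] F [-0.2 -0.1 -0.7] w 0.203681452762742 39.998298743739724
grasp [ 0.4747 -0.0792  0.2005]
side 184 min [450, -87, 247] max [499, -76, 299] rect c [ 0.4746 -0.0817] [0.011 0.049] yaw -1.0
top 74 min [450, -86, 253] max [495, -76, 301] rect c [ 0.473 -0.081] [0.009 0.045] yaw -1.1
grasp [ 0.4747 -0.0792  0.2005]
turn(tool) [-0.1  0.1 -0.2] norm 0.2 then shift(new tool) mm [0.1 1.4 2.1] world [-1.4 -1.8 -1.1]
```

View pics/c6.png

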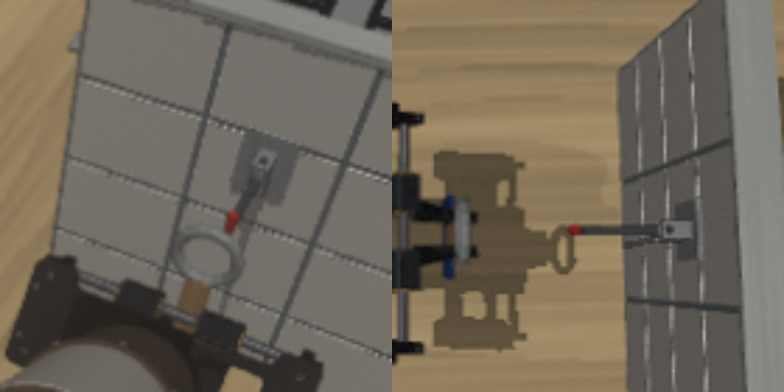

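The ring is upright and facing the hook, at side (208,253), with the peg just beyond it at (231,220). I'll drop 35 mm, move up close to the peg, and check.

>>> send_rows --plan '[[[-9.8,0,6.4],[0,0,0],255],[[-9.8,0,6.4],[0,0,0],255],[[-9.8,0,6.4],[0,0,0],255],[[8.2,-0.5,12.6],[0,0,0],255],[[8.2,-0.5,12.6],[0,0,0],255],[[8.2,0,12.6],[0,0,0],255],[[8.2,0,12.6],[0,0,0],255],[[0,0,0],[0,0,0],255],[[0,0,0],[0,0,0],255]]'

```text
time_s: 14.4
position: [0.4751, -0.0965, 0.1929]
tool_rot: [[-0.019, -0.999, -0.027], [-0.545, 0.033, -0.838], [0.838, -0.002, -0.546]]
ft_force: [-0.3, -0.3, -0.9]
grip_width: 0.201
grip_force: 40.0
```

Run:
```python
from ring import *
ring()
from m import masks
for n in('top','side'):
    im,d=cap(n); P=pts(n,d); H,S,V=masks(im,P); z=P[...,2]
    red=((H<8)|(H>172))&(S>120)&(z>.2)&(z<.3)&(P[...,1]<-.12)&(P[...,1]>-.3)&(P[...,0]<.65)
    if red.any(): print(n,red.sum(),r(P[red].mean(0)),r(P[red].min(0)),r(P[red].max(0)))
    if n=='top': b=im
    else: a=im
cv2.imwrite('pics/c7.png',np.hstack([cv2.resize(a[80:180,380:480],None,fx=4,fy=4),cv2.resize(b[200:300,360:460],None,fx=4,fy=4)]))
```

```text
side 164 min [449, -187, 211] max [498, -136, 263] rect c [ 0.4669 -0.1539] [0.054 0.043] yaw -1.3
top 82 min [449, -188, 213] max [497, -136, 262] rect c [ 0.4713 -0.1625] [0.051 0.047] yaw -82.9
grasp [ 0.4737 -0.1392  0.165 ]
top 14 [474, -167, 247] [471, -173, 236] [477, -163, 253]
side 6 [474, -166, 245] [473, -167, 236] [476, -165, 253]
```

View pics/c7.png

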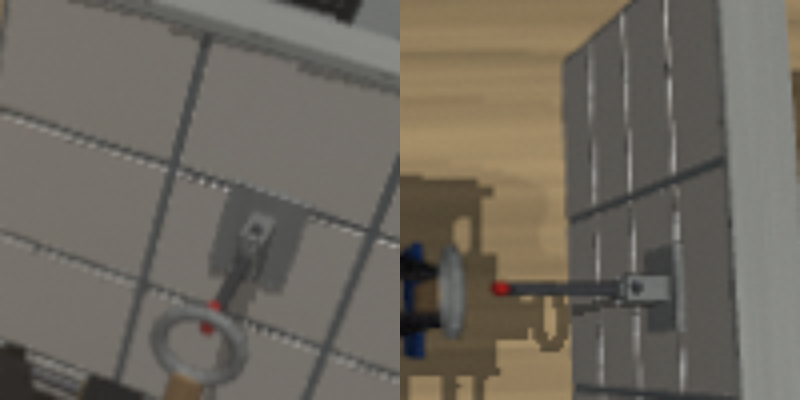

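>>> send_rows --plan '[[[0.8,0,-0.5],[0,0,0],255],[[5.4,-0.5,8.4],[0,0,0],255],[[5.4,-0.5,8.4],[0,0,0],255],[[5.4,0,8.4],[0,0,0],255],[[0,0,0],[0,0,0],255]]'

```text
time_s: 15.1
position: [0.4742, -0.1281, 0.1943]
tool_rot: [[-0.021, -0.999, -0.029], [-0.545, 0.035, -0.838], [0.838, -0.002, -0.546]]
ft_force: [-0.9, -0.3, -2.6]
grip_width: 0.202
grip_force: 40.0
```

>>> send_rows --plan '[[[5.4,0,8.4],[0,0,0],255],[[5.4,0,8.4],[0,0,0],255],[[0,0,0],[0,0,0],255],[[0,0,0],[0,0,0],255]]'

```text
time_s: 15.5
position: [0.4744, -0.1468, 0.1942]
tool_rot: [[-0.02, -0.999, -0.026], [-0.546, 0.033, -0.837], [0.838, -0.003, -0.546]]
ft_force: [-0.1, 0.5, -1.6]
grip_width: 0.201
grip_force: 40.0
```

Run:
```python
from ring import *
st()
a,_=cap('side');b,_=cap('top')
cv2.imwrite('pics/c8.png',np.hstack([cv2.resize(a[80:180,380:480],None,fx=4,fy=4),cv2.resize(b[200:300,360:460],None,fx=4,fy=4)]))
```

```text
15.5 J [ 0.25  0.39 -0.88  1.12 -1.1  -1.25] tcp [ 0.4744 -0.1468  0.1942] F [-0.1  0.5 -1.6] w 0.20098980617446383 39.9984026234597
grasp [ 0.4731 -0.1895  0.1663]
```

View pics/c8.png

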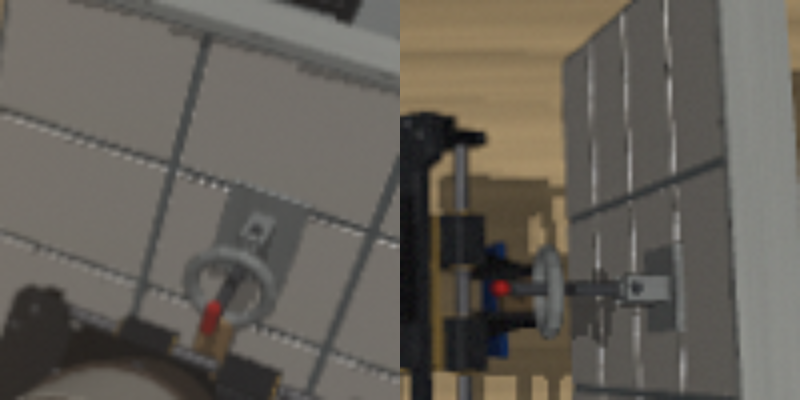

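The ring is past the peg, which is now at top (501,288), and the ring is on the bar at (548,292). I'll lower it onto the bar.

>>> send_rows --plan '[[[-4.2,0,2.7],[0,0,0],255],[[-4.2,0,2.7],[0,0,0],255],[[-4.2,0,2.7],[0,0,0],255],[[-2.5,0,1.6],[0,0,0],255],[[0,0,0],[0,0,0],255],[[0,0,0],[0,0,0],255]]'

```text
time_s: 16.2
position: [0.4746, -0.1463, 0.1761]
tool_rot: [[-0.02, -0.999, -0.026], [-0.545, 0.032, -0.838], [0.838, -0.002, -0.546]]
ft_force: [0.1, -0.8, -2.3]
grip_width: 0.201
grip_force: 40.0
```

>>> send_rows --plan '[[[-1.3,0,0.8],[0,0,0],255],[[-1.3,0,0.8],[0,0,0],255],[[0,0,0],[0,0,0],255]]'

```text
time_s: 16.5
position: [0.4746, -0.1462, 0.1731]
tool_rot: [[-0.02, -0.999, -0.026], [-0.546, 0.032, -0.837], [0.838, -0.002, -0.546]]
ft_force: [0.0, 0.1, -1.4]
grip_width: 0.202
grip_force: 40.0
```

>>> send_rows --plan '[[[-0.9,0,0.5],[0,0,0],255],[[0,0,0],[0,0,0],255]]'

```text
time_s: 16.7
position: [0.4746, -0.1461, 0.1721]
tool_rot: [[-0.02, -0.999, -0.026], [-0.546, 0.032, -0.837], [0.838, -0.003, -0.546]]
ft_force: [0.1, -0.5, -1.5]
grip_width: 0.201
grip_force: 40.0
```

>>> send_rows --plan '[[[-0.9,0,0.5],[0,0,0],255],[[0,0,0],[0,0,0],255]]'

```text
time_s: 16.9
position: [0.4747, -0.1461, 0.1714]
tool_rot: [[-0.02, -0.999, -0.026], [-0.545, 0.033, -0.838], [0.838, -0.003, -0.545]]
ft_force: [0.4, -0.1, 0.3]
grip_width: 0.198
grip_force: 40.0
```

>>> send_rows --plan '[[[-0.9,0,0.5],[0,0,0],255],[[0,0,0],[0,0,0],255]]'

```text
time_s: 17.1
position: [0.4749, -0.1462, 0.171]
tool_rot: [[-0.021, -0.999, -0.026], [-0.543, 0.033, -0.839], [0.839, -0.004, -0.544]]
ft_force: [-0.1, -0.5, 4.0]
grip_width: 0.201
grip_force: 40.0
```

>>> send_rows --plan '[[[0,0,0],[0,0,0],200],[[0,0,0],[0,0,0],180],[[0,0,0],[0,0,0],130],[[0,0,0],[0,0,0],120],[[0,0,0],[0,0,0],120],[[0,0,-10],[0,0,0],120],[[0,0,-20],[0,0,0],120],[[0,0,-30],[0,0,0],120],[[0,0,-40],[0,0,0],120],[[0,0,-40],[0,0,0],120],[[0,0,-30],[0,0,0],120],[[0,0,0],[0,0,0],120]]'

```text
time_s: 18.3
position: [0.4809, -0.0001, 0.2647]
tool_rot: [[-0.022, -1.0, -0.019], [-0.548, 0.027, -0.836], [0.836, -0.008, -0.549]]
ft_force: [0.4, 0.6, 0.1]
grip_width: 0.535
grip_force: 0.0
```

>>> send_rows --plan '[[[0,0,0],[0,0,0],120],[[0,0,0],[0,0,0],120],[[0,0,0],[0,0,0],120],[[0,0,0],[0,0,0],120],[[0,0,0],[0,0,0],120],[[0,0,0],[0,0,0],120],[[0,0,0],[0,0,0],120],[[0,0,0],[0,0,0],120],[[0,0,0],[0,0,0],120],[[0,0,0],[0,0,0],120],[[0,0,0],[0,0,0],120],[[0,0,0],[0,0,0],120]]'

```text
time_s: 19.5
position: [0.479, -0.0036, 0.2629]
tool_rot: [[-0.02, -0.999, -0.026], [-0.545, 0.032, -0.837], [0.838, -0.003, -0.546]]
ft_force: [0.2, -0.7, 0.1]
grip_width: 0.531
grip_force: 0.0
```

```bash
cat > f.py <<'E'
from h import *
from m import masks,r
def sil():
    im,d=cap('top'); P=pts('top',d); H,S,V=masks(im,P); z=P[...,2]
    bl=(H>100)&(H<130)&(S>90)&(z>.01)&(z<.13)&(P[...,1]<-.1); print('blue',bl.sum(),np.round(P[bl].mean(0),4) if bl.any() else 0)
    return im
E
python3 - <<'E'
from f import *
b=sil(); sil(); a,_=cap('side')
cv2.imwrite('pics/c9.png',np.hstack([a[60:330,230:510],cv2.resize(b[160:320,200:460],None,fx=1.69,fy=1.69)[:270]]))
E
```

```text
blue 150 [ 0.5186 -0.2446  0.0799]
blue 152 [ 0.5094 -0.2525  0.0789]
```

View pics/c9.png

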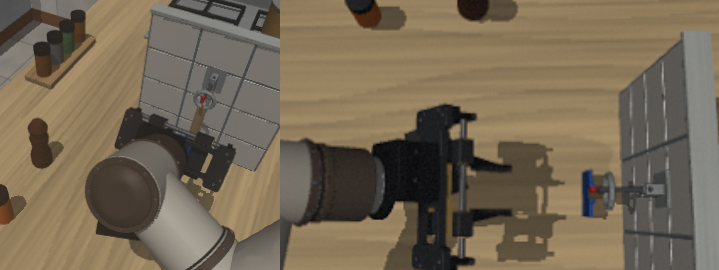

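The turner is on the hook but still swinging, with the blade at top (588,192) and the ring at (607,193). I'll back off a little and wait for it to settle.

>>> send_rows --plan '[[[0,0,-30],[0,0,0],120],[[0,0,-40],[0,0,0],120],[[0,0,-40],[0,0,0],120],[[0,0,0],[0,0,0],120],[[0,0,0],[0,0,0],120],[[0,0,0],[0,0,0],120],[[0,0,0],[0,0,0],120],[[0,0,0],[0,0,0],120],[[0,0,0],[0,0,0],120],[[0,0,0],[0,0,0],120],[[0,0,0],[0,0,0],120],[[0,0,0],[0,0,0],120]]'

```text
time_s: 20.85
position: [0.4819, 0.0885, 0.3229]
tool_rot: [[-0.02, -0.999, -0.026], [-0.545, 0.033, -0.837], [0.838, -0.003, -0.546]]
ft_force: [-0.5, -0.1, 0.2]
grip_width: 0.529
grip_force: 0.0
```

>>> send_rows --plan '[[[0,0,0],[0,0,0],120],[[0,0,0],[0,0,0],120],[[0,0,0],[0,0,0],120],[[0,0,0],[0,0,0],120],[[0,0,0],[0,0,0],120],[[0,0,0],[0,0,0],120],[[0,0,0],[0,0,0],120],[[0,0,0],[0,0,0],120],[[0,0,0],[0,0,0],120],[[0,0,0],[0,0,0],120],[[0,0,0],[0,0,0],120],[[0,0,0],[0,0,0],120]]'

```text
time_s: 22.05
position: [0.4819, 0.0886, 0.323]
tool_rot: [[-0.02, -0.999, -0.026], [-0.546, 0.032, -0.837], [0.838, -0.003, -0.546]]
ft_force: [1.2, 0.5, -0.2]
grip_width: 0.533
grip_force: 0.0
```

```bash
cat > f.py <<'E'
from h import *
from m import masks,r
def sil():
    im,d=cap('top'); P=pts('top',d); H,S,V=masks(im,P); z=P[...,2]
    near=(abs(P[...,0]-.474)<.06)&(P[...,1]<-.1)&(P[...,1]>-.245)
    bl=near&(H>100)&(H<130)&(S>120)&(z>.01)&(z<.13)
    rg=near&(z>.225)&(z<.26)&(abs(P[...,0]-.474)>.008)&(P[...,1]>-.225)
    print('blue',bl.sum(),np.round(P[bl].mean(0),4),'ring',rg.sum(),np.round(P[rg].mean(0),4))
    return im
E
python3 -c "
from f import *
for i in range(8): sil()
print(manip.observe()['time_s'])"
```

```text
blue 127 [ 0.4747 -0.1881  0.0801] ring 58 [ 0.4715 -0.1898  0.2379]
blue 125 [ 0.4748 -0.1881  0.08  ] ring 60 [ 0.4701 -0.1897  0.2371]
blue 126 [ 0.4748 -0.1881  0.0801] ring 57 [ 0.4709 -0.1899  0.2375]
blue 126 [ 0.4744 -0.1881  0.0804] ring 59 [ 0.471  -0.1897  0.2373]
blue 127 [ 0.4747 -0.1881  0.0802] ring 59 [ 0.4704 -0.1898  0.2375]
blue 127 [ 0.4747 -0.1881  0.0802] ring 56 [ 0.4707 -0.1897  0.2376]
blue 126 [ 0.4748 -0.1881  0.0802] ring 59 [ 0.4713 -0.1897  0.2374]
blue 127 [ 0.4747 -0.1881  0.0803] ring 57 [ 0.4711 -0.1899  0.2376]
22.45
```

```bash
python3 -c "
from f import *
im,d=cap('top'); P=pts('top',d); H,S,V=masks(im,P); z=P[...,2]
red=((H<8)|(H>172))&(S>120)&(z>.2)&(z<.3)&(P[...,1]<-.12)&(P[...,1]>-.3)&(P[...,0]<.65)
p=P[red].mean(0); print(p)
if abs(p[0]-.474)<.003: print(order.job_done())"
```

```text
[ 0.47337991 -0.16614476  0.24810523]
the job is handed in; nothing more can be done
None
```

The hook is swung out to its end stop, and the blue turner hangs still on it by its steel ring. The arm is clear, and I handed the job in at about 22.5 s. The moves stayed well clear of the jars and mill, but I didn't measure them again at the end.

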